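# Close a weatherproof enclosure and lock its quarter-turn cam

### The job

Close and lock the grey equipment enclosure using fingertips only: swing its open cover down onto the seal, then set a fingertip in the slot of the round black fastener, press the cover home and turn the fastener clockwise a quarter turn to its stop, so that the cover stays locked flush when you let go. Only push and turn: do not pull the cover further open, grasp or lift nothing, and leave the loose tools and the little pot where they are.

Things in the scene. Friction and masses are not known exactly. Their poses are not given: they have to be found in the camera images.
- enclosure: light grey box fixed to the bench, 240 (its x, depth) x 220 (its y, width) mm, rim 95 mm above the bench. Origin: centre of its underside; x points to the hinge side, away from the robot, y left, z up. The cover is hinged along the back (+x) rim. A foam seal stands 7 mm above the front rim. Feet and, at the right, black cable glands reach 133 mm from the middle
- hinge (a point): middle of the cover's hinge line, fixed on the enclosure at x = 118, y = 0, z = 95 mm of its frame; axes as the enclosure's. The hinge line runs along y
- front_edge (a point): middle of the cover's front edge, on its top (outer) face, 241 mm from the hinge line; moves with the cover. Its x points back to the hinge along the cover, z out of the cover's top face. The cover is a light grey plate 246 x 226 mm, 6 mm thick; its underside lies in the plane through the hinge line
- cover (a joint): opening angle of the cover, rad: 0 = shut flush, grows as the front edge rises; starts at 0.6 to 0.85. A stiff hinge (0.5 N m friction) holds it where it is left; a few newtons on its top face near the front edge swing it down. Let go, it rests on the foam seal at about 0.03, unlocked; 10 to 12 N pressed down at the fastener bring it to 0
- slot (a point): centre of the finger slot's floor, on the fastener's axis: 180 mm from the hinge line, midway across the cover (cover shut: x = -62, y = 0, z = 96 mm in the enclosure's frame). z: turning axis, out of the cover. The fastener is a black dial, 82 mm diameter, its top 9 mm above the cover. The slot is 68 mm long along y, 36 mm wide, 14 mm deep, closed at both ends, walls upright
- pointer (a point): white pointer mark on the dial's top at one end of the slot, 38 mm from the fastener's axis; it turns with the fastener. Red dot on the cover (right of the dial) = open, green dot (in front of the dial) = locked. Under the cover a steel tongue points the same way
- cam (a joint): turn of the fastener, rad, clockwise seen from above: 0 = open (pointer right), 1.57 = locked, at its stop (pointer to the front). Starts at 0 to 0.3; friction 0.05 N m, stays where left. From about 0.6 its tongue runs under a ramped keeper on the front wall and then holds the cover, if the cover is pressed to within 2 mm of flush; else it jams on the keeper's end. Turned with the cover up, it bars the cover
- terminal_driver: loose small screwdriver with yellow and black handle, 16 x 145 x 16 mm, lying on the bench to the left of the enclosure, its length along its y; origin on its underside at mid-length. Leave it
- red_cutters: loose side cutters with red handles, 51 x 116 x 13 mm, lying on the bench to the right of the enclosure, their length along their y; origin on the underside. Leave them
- flux_pot: loose little amber pot with a white screw cap, 38 mm diameter, 37 mm high, on the bench to the right of the enclosure; origin at the centre of its underside. Leave it

How it is judged:
By the outcome, as a careful person would: the job done as asked, in the order asked, and still so for the second after the job is handed in, with the robot touching nothing.
It also fails if it takes over 54 s, if anything falls off the work surface, if the arm or the gripper's body presses on something with over 40 N, if the wrist force passes 120 N, or if a joint passes its speed limit or range.

### The arm

A 6-joint arm with a two-finger parallel gripper is mounted at the origin on a cart in front of the work surface, level with it; the furniture and walls round the work are solid. World frame = base frame: x ahead of the robot, y to its left, z up, the work surface at z = 0. Lengths are in mm, angles in rad, forces in N, time in s.
With the tool pointing down it reaches from about 350 to 975 mm from the base axis. Payload 7.1 kg.
Tool frame: the origin (TCP) lies midway between the tips of the shut fingers; the grasp point (between the pads) lies 19 mm behind it (ctrl.grip_point_offset is the distance from the TCP to the grasp point, in mm); z points along the fingers, y is the line along which they close (so a half turn about z gives the same grasp; the last joint's range is limited). The gripper opens to 88 mm and grips with 3 to 60 N. Pads are 20 mm wide; open, the fingers measure 115 mm over their backs; the gripper's body (75 mm by 178 mm) begins 61 mm behind the grasp point.
Start: joints at [-1.332, 0.423, 1.63, -0, 1.089, -0.019], TCP at [159.365, -604.324, 222.675] pointing down, gripper open.
Joint ranges: [-3, 3], [-0.9, 2.11], [0.09, 2.58], [-1.31, 4.45], [0.11, 2.69], [-2.54, 2.54]. Speed limits (rad/s): [2.39, 2.39, 3.01, 3.14, 3.14, 3.14].

### API

Orientations are given as a rotation vector (axis times angle).
In Python, from workcell import get_obs, optics, close_job, spotter, ctrl gives the robot as it stands. The module is installed in compiled form; this text tells all that it offers.
- The arm moves only by the tool move_arm, never from a script. Its argument "rows" is a list of rows, each a list of 5 numbers: the shift along the tool's x, y, z in cm, then the turn about the tool's z in degrees, then the opening in per cent of the stroke, from 0 (shut) to 100 (fully open). A call has 1 to 10 rows; each row shifts and turns the commanded pose from where the row before left it, along the tool's axes as they then stand; what a row does not reach is not made up. A row lasts 1/8 s, in which the tool goes at most 62.5 mm and 10.7 degrees, less where a joint would pass 70% of its speed; a pose out of reach is approached as far as the arm can. A call with a gripper value outside its range is refused whole. The fingers move at their own pace and stop on an object; the grip force is fixed at half the most. Time passes only in rows, so rows that do not move let the fingers close. It gives the time, the measured TCP pose, the force, the opening and the grip force at its end, in the units of the state.
- get_obs(): the state, without advancing time (a new reading comes with each control period).
- optics.get_image(name): name is "side" or "top"; returns the picture (480x640x3 uint8, blue, green, red); there is no depth.
- optics.calibration(name): a dict with "camera_matrix" (3x3 intrinsics, pixels), "distortion" ([k1, k2, p1, p2, k3] as OpenCV has them; the pictures are not rectified), "xyz" and "orientation" of the camera in the world. Camera axes: x right, y down, z forward; pixel columns grow to the right and rows downward; lengths in mm; the calibration is good to about 2 mm. A picture is of the moment at which its call begins. calibration takes no time and is no camera call.
- close_job(): hands the job in; it is judged then, once.
Trained networks look in the newest picture that a camera, given by its name, has taken for a name from the list of things; names that differ only in an ending like _2 or _b are one class to them, and where a whole thing is asked for, a point or a joint stands for the part that bears it (a point fixed in the world has none). Each returns a list of dicts, best first, with "conf" (0 to 1); they miss things now and then, are a little off and sometimes report something else, mostly with a low value. They report only what shows in the picture. A call takes as long as a camera call.
- spotter.find_in(camera, label): "point" ([column, row] in pixels, amid what is visible of it).
- spotter.regions_of(camera, label): "region" (480x640 bool, what is visible of it) and "point" ([column, row] in pixels, amid what is visible of it).
The state is a dict: "t": time; "qpos": joint angles; "qvel": joint speeds; "joint_torque": joint torques, N m; "ee_pos": TCP position; "orientation": TCP orientation; "ft_force": force on the tool from outside, world axes, zero at the start; "moment": the same for the moment, N m; "width": finger opening in mm; "grasp_force": force on a finger pad.
Only numpy, scipy, OpenCV 4.12 (cv2) and the standard library are available. Lean on these libraries where they do the work, as an engineer would, in place of code of your own. Each camera call takes 0.05 s, during which the arm holds its last target. There are 200 camera calls.

## Working session

There is one attempt and no reset: what is moved stays moved. The work goes in short steps, Python scripts to look and compute and a tool call to move; the robot and the scene stay as the last step left them, time stands still between calls to the robot, and variables do not carry over. Pictures are saved under pics/ and viewed, at most 10 in all, crops included, and the job is handed in when it is done.

Besides the shell and the picture viewer there is one more tool, called after "Request:" by a JSON object that holds its "method" and its "body". move_arm: Moves the arm, as the interface text tells. Its arguments: {"type":"object","properties":{"rows":{"type":"array","items":{"type":"array","items":{"type":"number"}}}},"required":["rows"]}

```bash
mkdir -p pics; python3 - <<'E'
from workcell import *
import cv2
s=get_obs(); print({k:s[k] for k in('t','ee_pos','orientation','ft_force','width')})
for n in('side','top'):
    cv2.imwrite(f'pics/{n}1.png',optics.get_image(n)); c=optics.calibration(n); print(n,c)
    for l in('enclosure','hinge','front_edge','slot','pointer','flux_pot','red_cutters','terminal_driver'):
        try: print(l,[(d['point'],round(d['conf'],2)) for d in spotter.find_in(n,l)[:2]])
        except Exception as e: print(l,e)
E
```

```text
{'t': 0.0, 'ee_pos': array([ 159.23979728, -603.79144835,  221.89545199]), 'orientation': array([-3.11401550e+00, -4.03587128e-01,  2.47179005e-04]), 'ft_force': array([-1.10239672, -0.51981055, -0.4093886 ]), 'width': 87.82604717224396}
side {'camera_matrix': array([[449.91084683,   0.        , 320.14515512],
       [  0.        , 449.91084683, 238.68204166],
       [  0.        ,   0.        ,   1.        ]]), 'distortion': array([-0.01960153,  0.        ,  0.        ,  0.        ,  0.        ]), 'xyz': array([ 346.73265743, -751.1009806 ,  481.04317864]), 'orientation': array([-2.03746307,  0.30982226, -0.17300549])}
enclosure [([302.4, 236.0], 0.89), ([284.7, 314.2], 0.71)]
hinge [([300.5, 240.7], 0.74)]
front_edge [([309.6, 185.9], 0.65)]
slot [([292.3, 157.4], 0.86)]
pointer [([294.2, 158.0], 0.72)]
flux_pot [([358.1, 299.0], 0.59), ([294.3, 161.9], 0.28)]
red_cutters [([286.7, 315.5], 0.74)]
terminal_driver []
top {'camera_matrix': array([[557.48226469,   0.        , 333.45653915],
       [  0.        , 557.48226469, 246.68443746],
       [  0.        ,   0.        ,   1.        ]]), 'distortion': array([0.05842029, 0.        , 0.        , 0.        , 0.        ]), 'xyz': array([ 254.96539497, -132.20434394,  873.30787463]), 'orientation': array([-2.21516484,  1.6584794 , -0.35187139])}
enclosure [([286.1, 274.8], 0.58)]
hinge [([282.2, 277.2], 0.69)]
front_edge [([287.0, 234.8], 0.56)]
slot [([272.4, 237.2], 0.92)]
pointer [([273.1, 237.8], 0.86)]
flux_pot [([402.2, 283.5], 0.9)]
red_cutters [([369.7, 363.8], 0.98), ([276.5, 237.9], 0.25)]
terminal_driver [([187.6, 278.6], 0.84), ([285.6, 233.2], 0.6)]
```

View pics/side1.png

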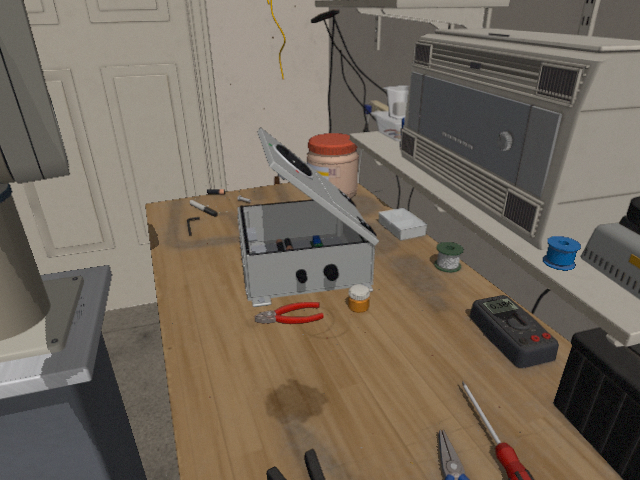

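View pics/top1.png

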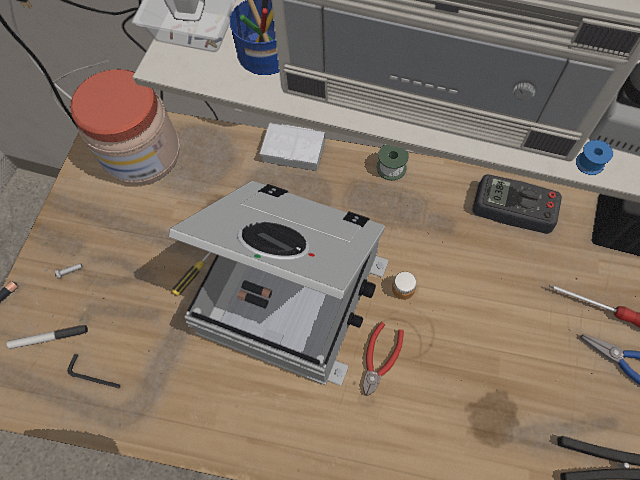

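The top view shows the open cover with corners at about (252,182), (384,229), (344,296) and (170,232), and the dial at (274,238). In the side view the box's right wall spans (243,250)–(373,285). I'll zoom in to pick corners.

```bash
python3 - <<'E'
import cv2
a=cv2.imread('pics/top1.png')[165:395,150:410]; cv2.imwrite('pics/topc.png',cv2.resize(a,(780,690)[:2],interpolation=cv2.INTER_CUBIC)[:600])
cv2.imwrite('pics/topc.png',cv2.resize(a,None,fx=2.6,fy=2.6,interpolation=cv2.INTER_CUBIC))
a=cv2.imread('pics/side1.png')[120:320,220:400]; cv2.imwrite('pics/sidec.png',cv2.resize(a,None,fx=3,fy=3,interpolation=cv2.INTER_CUBIC))
E
```

```text
(no output)
```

View pics/topc.png

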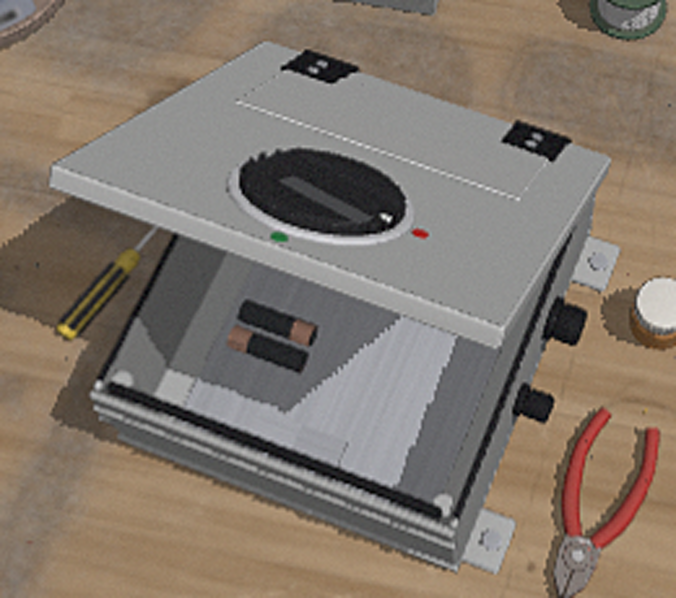

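View pics/sidec.png

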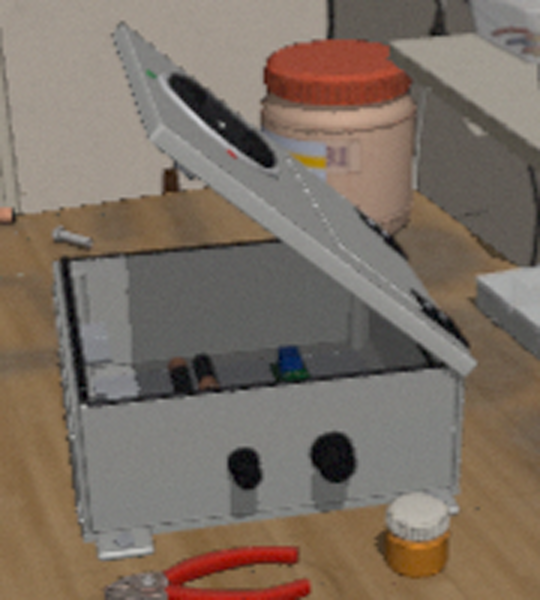

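Top crop: cover corners at (50,168), (500,330), (610,158) and (266,42), box bottom corner at (458,568), pointer at (386,217). Side crop: cover corners at (120,22), (157,130) and (474,358), box bottom at (87,537) and (455,505). Next I fit the model to these.

```bash
cat > h.py <<'E'
from workcell import *
import cv2, numpy as np
from scipy.spatial.transform import Rotation as R
def proj(n,P):
    c=optics.calibration(n); Rc=R.from_rotvec(c['orientation']).as_matrix()
    p=(np.atleast_2d(P)-c['xyz'])@Rc
    return cv2.projectPoints(p,np.zeros(3),np.zeros(3),c['camera_matrix'],c['distortion'])[0][:,0]
def enc(q,P): return R.from_euler('z',q[2]).apply(np.atleast_2d(P))+[q[0],q[1],0]
def cov(a,s,y,z): # s from hinge toward the front, z above underside plane
    return [118-s*np.cos(a)+z*np.sin(a)*1.0, y, 95+s*np.sin(a)+z*np.cos(a)]
E
cat > fit.py <<'E'
from h import *
from scipy.optimize import least_squares
T=lambda u,v:(u/2.6+150,v/2.6+165)
S=lambda u,v:(u/3+220,v/3+120)
C=lambda *x:('c',x); B=lambda *x:('b',x)
obs=[('top',C(241,113,6),T(50,168)),('top',C(241,-113,6),T(500,330)),('top',C(-5,-113,6),T(610,158)),('top',C(-5,113,6),T(266,42)),
('top',B(-120,-110,0),T(458,568)),('top',C(180,0,15),T(324,192)),
('side',C(241,113,6),S(120,22)),('side',C(241,-113,6),S(157,130)),('side',C(-5,-113,6),S(474,358)),('side',B(-120,-110,0),S(87,537)),('side',B(120,-110,0),S(455,505)),('side',B(-120,-110,95),S(82,402))]
pt=lambda q,o:enc(q,cov(q[3],*o[1]) if o[0]=='c' else o[1])
f=lambda q:np.concatenate([proj(n,pt(q,o))[0]-m for n,o,m in obs])
r=least_squares(f,[500,0,-.3,.7],x_scale=[100,100,1,1],loss='soft_l1'); q=r.x
print(q); print(f(q).reshape(-1,2).round(1))
from scipy.optimize import minimize_scalar
for cam in np.arange(0,.5,.1):
    print(cam,proj('top',enc(q,cov(q[3],180+38*np.sin(cam),-38*np.cos(cam),15))),)
print('pointer obs',T(386,217))
for nm,P in (('frontedge',cov(q[3],241,0,6)),('slot shut',cov(0,180,0,1)),('hinge',[118,0,95])): print(nm,enc(q,P).round(1))
E
python3 fit.py
```

```text
[ 5.40679541e+02  3.58723952e+01 -8.38563336e-02  7.18163135e-01]
[[ 1.5  0.8]
 [-0.1  0.5]
 [-0.4 -1.9]
 [ 0.4 -1.7]
 [-0.3  0.4]
 [ 0.2 -2.4]
 [-1.1 -0.2]
 [-0.3 -2.1]
 [ 0.6 -0.2]
 [-1.6  0.2]
 [ 1.  -5.5]
 [-4.7  0.2]]
0.0 [[301.96691879 245.99342273]]
0.1 [[300.84649481 247.01824188]]
0.2 [[299.45130021 247.94502258]]
0.30000000000000004 [[297.79220464 248.76266334]]
0.4 [[295.88334816 249.46099881]]
pointer obs (298.46153846153845, 248.46153846153845)
frontedge [[481.4  40.9 258.1]]
slot shut [[478.9  41.1  96. ]]
hinge [[658.3  26.   95. ]]
```

```bash
cat >> h.py <<'E'
Q=[540.7,35.9,-0.084]
def rel(goal):  # shift to goal (world) in tool axes, cm; tool yaw
    s=get_obs(); M=R.from_rotvec(s['orientation'])
    return (M.inv().apply(np.array(goal)-s['ee_pos'])/10).round(2), np.arctan2(*M.as_matrix()[[1,0],0]), s
E
python3 - <<'E'
from h import *
P=np.array(cov(.72,217,-70,6))+[10,0,0]
g=enc(Q,P)[0]; print('contact',g); g[2]=310
print(rel(g)[:2])
for a in np.arange(.72,-.01,-.06): print(round(a,2),(np.array(cov(a,217,-70,6))+[10,0,0]).round(1))
E
```

```text
contact [503.75133514 -31.23667977 242.59730819]
(array([ 47.91, -46.64,  -8.73]), np.float64(0.2577497493325684))
0.72 [-31.2 -70.  242.6]
0.66 [-39.7 -70.  232.8]
0.6 [-47.7 -70.  222.5]
0.54 [-55.  -70.  211.7]
0.48 [-61.7 -70.  200.5]
0.42 [-67.7 -70.  189. ]
0.36 [-73.  -70.  177.1]
0.3 [-77.5 -70.  164.9]
0.24 [-81.4 -70.  152.4]
0.18 [-84.4 -70.  139.8]
0.12 [-86.7 -70.  126.9]
0.06 [-88.2 -70.  114. ]
-0.0 [-89. -70. 101.]
```

Request:
{"method": "move_arm", "body": {"rows": [[0, 0, -3, 0, 0], [0, 0, -5, 0, 0], [3, -2.9, -0.7, 0, 0], [3.5, -3.4, 0, 0, 0], [3.5, -3.4, 0, 0, 0], [3.5, -3.4, 0, 0, 0], [3.5, -3.4, 0, 0, 0], [3.5, -3.4, 0, 0, 0], [3.5, -3.4, 0, 0, 0], [3.5, -3.4, 0, 0, 0]]}}

```text
t: 2.15
ee_pos: [357.8, -274.7, 309.9]
orientation: [3.115, 0.403, 0.001]
ft_force: [0.8, 0.0, -0.8]
width: 0.7
grasp_force: 0.0
```

Request:
{"method": "move_arm", "body": {"rows": [[3.5, -3.4, 0, 0, 0], [3.5, -3.4, 0, 0, 0], [3.5, -3.4, 0, 0, 0], [3.5, -3.4, 0, 0, 0], [3.5, -3.4, 0, 0, 0], [2.9, -2.9, 0, 0, 0], [0, 0, 0, -10, 0], [0, 0, 0, -10, 0], [0, 0, 0, -10, 0], [0, 0, 0, -10, 0]]}}

```text
t: 3.4
ee_pos: [503.7, -31.5, 309.8]
orientation: [2.785, 1.453, 0.0]
ft_force: [-0.8, -0.5, 0.7]
width: 0.3
grasp_force: 0.0
```

Request:
{"method": "move_arm", "body": {"rows": [[0, 0, 0, -10, 0], [0, 0, 0, -10, 0], [0, 0, 0, -10, 0], [0, 0, 0, -10, 0], [0, 0, 0, -10, 0], [0, 0, 0, -10, 0], [0, 0, 0, -10, 0], [0, 0, 0, -10, 0], [0, 0, 0, -10, 0], [0, 0, 0, -10, 0]]}}

```text
t: 4.65
ee_pos: [503.7, -31.6, 309.8]
orientation: [0.677, 3.068, 0.0]
ft_force: [-0.0, 0.2, 0.2]
width: 0.7
grasp_force: 0.0
```

```bash
python3 - <<'E'
from h import *
g=enc(Q,np.array(cov(.72,217,-70,6))+[10,0,0])[0]
d,y,s=rel(g); print(d,y,np.degrees(y-(np.pi-.084)),s['qpos'],s['ee_pos'],s['ft_force'],s['t'])
E
```

```text
[0.01 0.03 6.72] 2.7070139758150784 -20.086678623767984 [-8.62411376e-02  1.45940118e-01  1.80075482e+00  2.49459255e-05
  1.19472839e+00 -1.22246795e+00] [503.68289936 -31.59459635 309.7703036 ] [-0.03279664  0.24476663  0.16275263] 4.65
```

Request:
{"method": "move_arm", "body": {"rows": [[0, 0, 0, -10, 0], [0, 0, 0, -10, 0], [0, 0, 2, 0, 0], [0, 0, 3, 0, 0], [0, 0, 1, 0, 0], [0, 0, 0.7, 0, 0], [0.4, 0, 0.5, 0, 0], [0.4, 0, 0.5, 0, 0], [0.4, 0, 0.5, 0, 0], [0.4, 0, 0.5, 0, 0]]}}

```text
t: 5.9
ee_pos: [487.6, -30.1, 222.6]
orientation: [0.143, 3.138, -0.0]
ft_force: [1.0, -0.6, 0.1]
width: 0.6
grasp_force: 0.4
```

```bash
python3 - <<'E'
from h import *
a=optics.get_image('side'); cv2.imwrite('pics/s2.png',cv2.resize(a[100:320,200:420],None,fx=2.6,fy=2.6,interpolation=cv2.INTER_CUBIC))
s=get_obs();print(s['ft_force'])
E
```

```text
[ 0.05131184  0.68967611 -0.24137609]
```

View pics/s2.png

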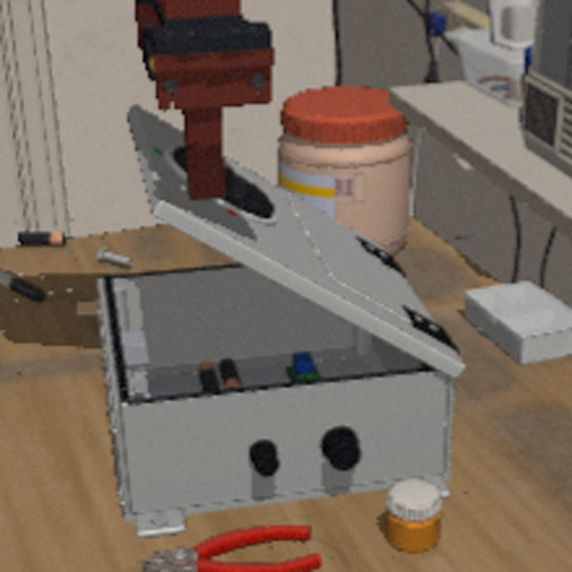

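The side view shows the fingertip on the cover, right of the dial. The cover's front right corner has dropped to about (260,179), so it is closing. I continue along the arc.

Request:
{"method": "move_arm", "body": {"rows": [[0.73, 0, 1.08, 0, 0], [0.67, 0, 1.12, 0, 0], [0.6, 0, 1.15, 0, 0], [0.53, 0, 1.19, 0, 0], [0.45, 0, 1.22, 0, 0], [0.39, 0, 1.25, 0, 0], [0.3, 0, 1.26, 0, 0], [0.23, 0, 1.28, 0, 0], [0.15, 0, 1.28, 0, 0], [0.05, 0, 0.6, 0, 0]]}}

```text
t: 7.2
ee_pos: [446.6, -26.4, 107.4]
orientation: [-0.143, -3.137, -0.0]
ft_force: [-1.5, 0.3, 4.5]
width: 0.5
grasp_force: 2.5
```

Request:
{"method": "move_arm", "body": {"rows": [[0, 0, 0.2, 0, 0], [0, 0, 0.2, 0, 0], [0, 0, 0, 0, 0]]}}

```text
t: 7.58
ee_pos: [446.7, -26.4, 104.5]
orientation: [-0.143, -3.138, -0.0]
ft_force: [-1.8, -0.2, 2.3]
width: 0.6
grasp_force: 1.3
```

Request:
{"method": "move_arm", "body": {"rows": [[0, 0, -2, 0, 0], [0, 0, -4, 0, 0], [0, 0, -4, 0, 0], [0, 5, 0, 0, 35], [0, 5, 0, 0, 35], [0, 5, 0, 0, 35], [0, 5, 0, 0, 35], [0, 4, 0, 0, 35], [0, 0, 0, 0, 35]]}}

```text
t: 8.7
ee_pos: [469.3, 215.0, 204.5]
orientation: [0.138, 3.137, 0.001]
ft_force: [-0.6, 0.1, -0.7]
width: 30.8
grasp_force: 0.0
```

```bash
python3 - <<'E'
from h import *
s=get_obs();print(s['ft_force'],s['width'],s['ee_pos'])
a=optics.get_image('top'); cv2.imwrite('pics/t2.png',cv2.resize(a[190:400,150:410],None,fx=2.8,fy=2.8,interpolation=cv2.INTER_CUBIC))
b=optics.get_image('side'); cv2.imwrite('pics/s3.png',cv2.resize(b[180:300,220:400],None,fx=3,fy=3,interpolation=cv2.INTER_CUBIC))
for n in('top','side'):
  for l in('slot','pointer'): print(n,l,[(d['point'],round(d['conf'],2)) for d in spotter.find_in(n,l)[:2]])
for c in(0,.1,.2,.3): print(c,proj('top',enc(Q,[cov(.03,180+38*np.sin(c),-38*np.cos(c),15)])), proj('side',enc(Q,[cov(.03,180+38*np.sin(c),-38*np.cos(c),15)])))
print('centre', proj('top',enc(Q,[cov(.03,180,0,15),cov(.03,241,113,6),cov(.03,241,-113,6)])),proj('side',enc(Q,[cov(.03,180,0,15),cov(.03,241,113,6),cov(.03,241,-113,6)])))
E
```

```text
[-0.57502949  0.08662295 -0.67500435] 30.82072390017984 [469.32587201 214.96591992 204.53214722]
top slot [([269.0, 304.9], 0.89)]
top pointer [([270.5, 304.3], 0.89)]
side slot [([267.8, 217.0], 0.71)]
side pointer [([265.5, 217.0], 0.8)]
0 [[292.12880348 310.33023553]] [[270.84045697 222.55265051]]
0.1 [[290.94933348 312.64549357]] [[268.80556676 222.65824639]]
0.2 [[289.53048429 314.8545685 ]] [[266.76658942 222.6769589 ]]
0.3 [[287.88552616 316.93403171]] [[264.74633846 222.60850909]]
centre [[267.72866108 301.22464018]
 [178.3826001  314.03914293]
 [325.34991912 370.90663165]] [[268.5912527  214.28699499]
 [234.52443564 198.6573352 ]
 [240.49131885 248.46083439]]
```

View pics/t2.png

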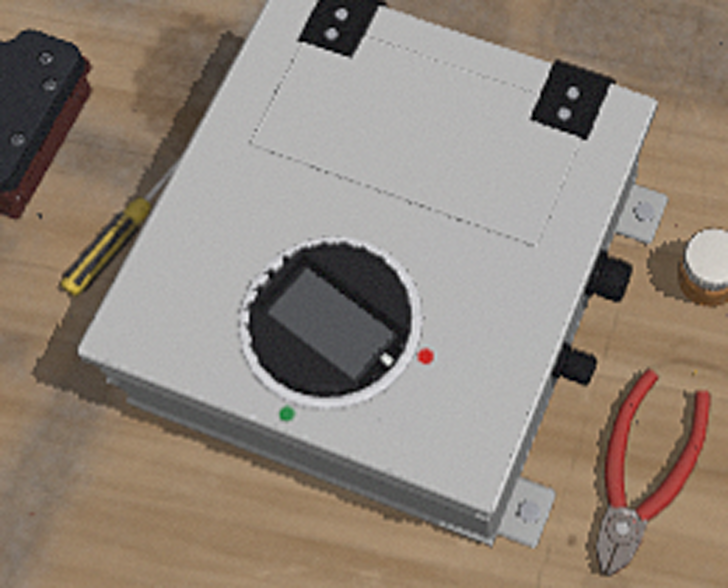

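View pics/s3.png

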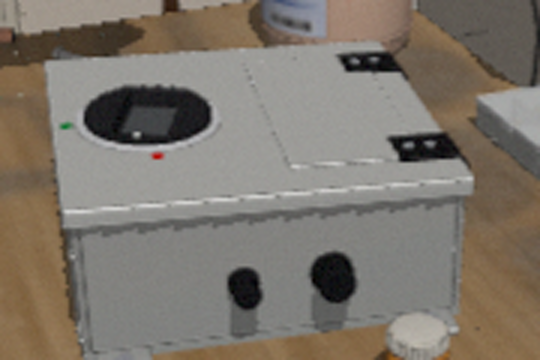

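The cover is now down on the seal. In the top crop the dial centre is at about (332,321), the pointer at (386,358), and the front corners at (80,353) and (490,515). That is about 3 px off the model, so I refit.

```bash
cat > fit2.py <<'E'
from h import *
from scipy.optimize import least_squares
T=lambda u,v:(u/2.8+150-.3,v/2.8+190-.3)
S=lambda u,v:(u/3+220-.3,v/3+180-.3)
obs=[('top',(241,113,6),T(80,353)),('top',(241,-113,6),T(490,515)),('top',(-5,-113,6),T(657,102)),('top',(180,0,6),T(331,321)),
('side',(241,113,6),S(45,62)),('side',(241,-113,6),S(62,213)),('side',(-5,-113,6),S(473,180)),('side',(180,0,6),S(149,118))]
for dz in (0,1):
    pt=lambda q,o:enc(q,cov(.03,*o))+[0,0,dz*q[3]]
    f=lambda q:np.concatenate([proj(n,pt(q,o))[0]-m for n,o,m in obs])
    q=least_squares(f,[540,36,-.084,0],x_scale=[10,10,.1,1],loss='soft_l1').x
    print(q.round(3)); print(f(q).reshape(-1,2).round(1).tolist())
    print('slot',enc(q,cov(0,180,0,1)))
    for c in(0,.1,.2,.3,.4): print(c,proj('top',enc(q,[cov(.03,180+38*np.sin(c),-38*np.cos(c),15)])+[0,0,dz*q[3]]))
print(T(386,358))
E
python3 fit2.py
```

```text
[ 5.38849e+02  3.44290e+01 -9.00000e-02  0.00000e+00]
[[0.3, -0.9], [0.6, -0.8], [0.5, -0.5], [0.8, 0.5], [-0.6, -1.5], [-1.3, -1.8], [-0.9, -1.9], [-1.4, -0.2]]
slot [[477.10178249  40.02246827  96.        ]]
0 [[292.38311102 311.86098662]]
0.1 [[291.1874067  314.17564761]]
0.2 [[289.75278292 316.38236503]]
0.3 [[288.09268359 318.45771664]]
0.4 [[286.22312608 320.37943263]]
[ 5.39885e+02  3.56890e+01 -9.00000e-02 -4.04700e+00]
[[0.5, -0.9], [0.0, -1.2], [-0.3, -0.1], [0.5, 0.5], [-0.1, -0.0], [-0.5, -0.2], [-0.7, -0.3], [-0.9, 1.3]]
slot [[478.13498235  41.2527605   96.        ]]
0 [[292.01663757 311.84187403]]
0.1 [[290.82771848 314.14465052]]
0.2 [[289.40115357 316.3401303 ]]
0.3 [[287.75031466 318.40501873]]
0.4 [[285.89113153 320.31716737]]
(287.5571428571429, 317.5571428571429)
```

Request:
{"method": "move_arm", "body": {"rows": [[0, -4, 0, 8, 35], [0, 0, 0, 8, 35], [0, -4.5, 0, 0, 35], [0, -4.5, 0, 0, 35], [0, -4, 0, 0, 35]]}}

```text
t: 9.62
ee_pos: [417.3, 49.7, 204.5]
orientation: [0.58, 3.087, -0.0]
ft_force: [0.8, 0.0, 0.3]
width: 30.7
grasp_force: 0.0
```

```bash
python3 - <<'E'
from h import *
d,y,s=rel([477.6,40.7,130]); print(d,y,s['ee_pos'],s['qpos'],s['width'])
E
```

```text
[-5.95  1.35  7.45] 2.7699172276445467 [417.25016439  49.68771604 204.4690945 ] [ 9.02939073e-02  1.44730784e-01  2.07709285e+00 -1.57031607e-04
  9.19565352e-01 -1.10873182e+00] 30.66401890189808
```

Request:
{"method": "move_arm", "body": {"rows": [[-2, 0.5, 0, 0, 35], [-2, 0.5, 0, 0, 35], [-1.95, 0.35, 0, 0, 35], [0, 0, 3, 0, 35], [0, 0, 3, 0, 35], [0, 0, 1.45, 0, 35], [0, 0, 0, 0, 35]]}}

```text
t: 10.5
ee_pos: [477.8, 42.2, 129.3]
orientation: [-0.58, -3.086, 0.001]
ft_force: [-0.7, 1.0, 0.1]
width: 30.7
grasp_force: 0.0
```

Request:
{"method": "move_arm", "body": {"rows": [[0, 0, 0.6, 0, 35], [0, 0, 0.6, 0, 35], [0, 0, 0.6, 0, 35], [0, 0, 0.5, 0, 35], [0, 0, 0, 0, 35]]}}

```text
t: 11.12
ee_pos: [478.2, 42.6, 106.5]
orientation: [-0.579, -3.087, 0.0]
ft_force: [-0.4, -0.2, -0.2]
width: 30.6
grasp_force: 0.0
```

Request:
{"method": "move_arm", "body": {"rows": [[0, 0, 0.4, 0, 35], [0, 0, 0.3, 0, 35], [0, 0, 0.2, 0, 35], [0, 0, 0, 0, 35]]}}

```text
t: 11.62
ee_pos: [478.6, 42.7, 98.1]
orientation: [0.579, 3.088, 0.0]
ft_force: [-1.3, -0.3, 4.1]
width: 30.8
grasp_force: 2.2
```

Request:
{"method": "move_arm", "body": {"rows": [[0, 0, 0.2, 0, 35], [0, 0, 0.1, 0, 35], [0, 0, 0, 0, 35]]}}

```text
t: 12.0
ee_pos: [478.7, 42.7, 96.1]
orientation: [0.579, 3.087, 0.0]
ft_force: [-5.2, 0.2, 17.2]
width: 30.5
grasp_force: 8.9
```

Request:
{"method": "move_arm", "body": {"rows": [[0, 0, 0.05, 0, 35], [0, 0, 0, 5, 35], [0, 0, 0, 5, 35], [0, 0, 0, 5, 35], [0, 0, 0, 5, 35], [0, 0, 0, 5, 35], [0, 0, 0, 5, 35]]}}

```text
t: 12.88
ee_pos: [478.9, 41.8, 96.0]
orientation: [1.36, 2.83, -0.001]
ft_force: [-5.8, -7.6, 22.8]
width: 30.7
grasp_force: 11.5
```

```bash
python3 - <<'E'
from h import *
d,y,s=rel([477.6,40.7,96]); print(d,y,s['ft_force'],s['moment'])
E
```

```text
[-0.   -0.17  0.  ] 2.245580979593927 [-5.76748395 -7.57158873 22.75174595] [-1.39735852  0.9241061   0.06268336]
```

Request:
{"method": "move_arm", "body": {"rows": [[0, 0, 0, 5, 35], [0, 0, 0, 5, 35], [0, 0, 0, 5, 35], [0, 0, 0, 5, 35], [0, 0, 0, 5, 35], [0, 0, 0, 5, 35]]}}

```text
t: 13.62
ee_pos: [478.5, 40.9, 96.0]
orientation: [2.046, 2.382, -0.003]
ft_force: [-6.2, -13.4, 23.6]
width: 30.8
grasp_force: 12.2
```

```bash
python3 - <<'E'
from h import *
d,y,s=rel([477.6,40.7,96]); print(d,y,s['ft_force'],s['moment'])
E
```

```text
[-0.01 -0.1  -0.  ] 1.7224757803943305 [ -6.23799253 -13.39129204  23.59255079] [-2.42537799  1.11175589  0.12671599]
```

Request:
{"method": "move_arm", "body": {"rows": [[-0.1, 0, 0, 5, 35], [0, 0, 0, 5, 35], [0, 0, 0, 5, 35], [0, 0, 0, 5, 35], [0, 0, 0, 5, 35]]}}

```text
t: 14.25
ee_pos: [480.3, 41.5, 96.1]
orientation: [2.513, 1.881, 0.004]
ft_force: [-1.9, -0.4, 17.4]
width: 30.6
grasp_force: 8.8
```

```bash
python3 - <<'E'
from h import *
d,y,s=rel([477.6,40.7,96]); print(d,y,s['ft_force'],s['moment'])
E
```

```text
[-0.15 -0.23  0.01] 1.2850428494359234 [-1.87599689 -0.38326123 17.39089251] [-0.14360811  0.25783772  0.15107884]
```

Request:
{"method": "move_arm", "body": {"rows": [[0, 0, 0, 4, 35], [0, 0, 0, 4, 35], [0, 0, 0, 0, 35]]}}

```text
t: 14.62
ee_pos: [480.5, 41.5, 96.1]
orientation: [2.635, 1.705, 0.005]
ft_force: [-1.5, -2.2, 17.3]
width: 30.5
grasp_force: 15.5
```

```bash
python3 - <<'E'
from h import *
d,y,s=rel([477.6,40.7,96]); print(d,y,s['ft_force'],s['moment'])
E
```

```text
[-0.19 -0.23  0.01] 1.148621609220387 [-1.53272506 -2.18667461 17.27551853] [-0.26481118  0.27644862  0.45921333]
```

Request:
{"method": "move_arm", "body": {"rows": [[0, 0, 0, 3, 35], [0, 0, 0, 3, 35], [0, 0, 0, 0, 35]]}}

```text
t: 15.0
ee_pos: [481.0, 41.3, 96.2]
orientation: [2.714, 1.573, 0.005]
ft_force: [-0.8, -2.6, 15.9]
width: 31.1
grasp_force: 51.0
```

```bash
python3 - <<'E'
from h import *
d,y,s=rel([477.6,40.7,96]); print(d,y,s['ft_force'],s['moment'])
E
```

```text
[-0.22 -0.27  0.01] 1.0503409901047926 [-0.82526624 -2.63947568 15.87199446] [-0.26594539  0.09668658  2.58658587]
```

Moment has jumped to 2.6 N m, so the fastener is at its stop. I back off within the slot's slack, lift out and check.

Request:
{"method": "move_arm", "body": {"rows": [[0, 0, 0, -4, 35], [0, 0, 0, -4, 35], [0, 0, 0, -4, 35], [0, 0, 0, -3, 35], [0, 0, -0.5, 0, 35], [0, 0, -1.5, 0, 35], [0, 0, -4, 0, 35], [0, 0, -4, 0, 35]]}}

```text
t: 16.0
ee_pos: [477.9, 41.5, 195.7]
orientation: [-2.496, -1.907, 0.002]
ft_force: [1.6, 0.7, -0.6]
width: 30.8
grasp_force: 0.0
```

Request:
{"method": "move_arm", "body": {"rows": [[5, 0, 0, 0, 35], [5, 0, 0, 0, 35], [5, 0, 0, 0, 35], [3, 0, 0, 0, 35], [0, 0, 0, 0, 35]]}}

```text
t: 16.62
ee_pos: [525.9, 216.7, 194.8]
orientation: [2.494, 1.91, 0.0]
ft_force: [0.1, -0.5, 0.6]
width: 30.9
grasp_force: 0.0
```

```bash
python3 - <<'E'
from h import *
s=get_obs();print(s['ft_force'],s['ee_pos'])
a=cv2.resize(optics.get_image('top')[190:400,150:410],None,fx=2.8,fy=2.8,interpolation=cv2.INTER_CUBIC)
cv2.imwrite('pics/t4.png',a)
b=cv2.resize(optics.get_image('side')[180:300,220:400],None,fx=3,fy=3,interpolation=cv2.INTER_CUBIC)
cv2.imwrite('pics/s4.png',b)
E
```

```text
[ 0.09578523 -0.4729512   0.56106549] [525.90788758 216.74106375 194.75720589]
```

View pics/t4.png

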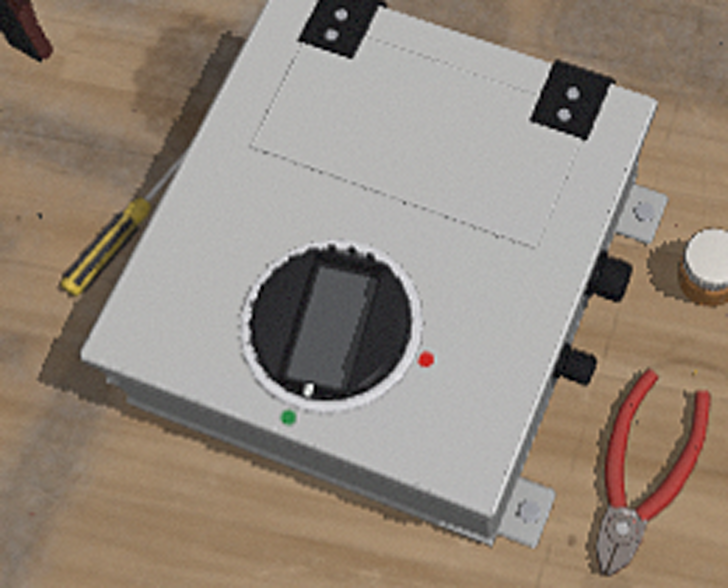

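View pics/s4.png

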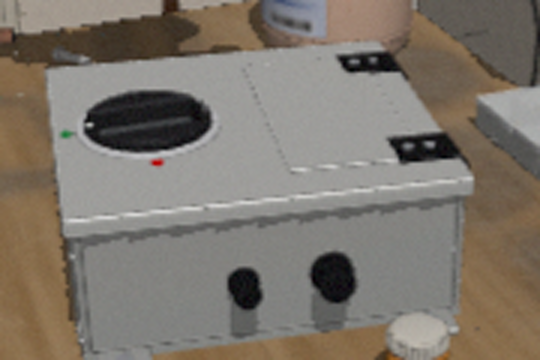

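Pointer is at (308,389), next to the green dot at (288,417), and the front edge has dropped 4–9 px in the crops. Next I check the numbers.

```bash
python3 - <<'E'
from h import *
Q=[538.85,34.4,-.09]
print('obs',308/2.8+149.7,389/2.8+189.7,'side',89/3+219.7,125/3+179.7)
for a in(0,.03):
  for c in(1.2,1.3,1.4,1.5,1.57):
    P=enc(Q,[cov(a,180+38*np.sin(c),-38*np.cos(c),15)]); print(a,c,proj('top',P),proj('side',P))
print(proj('side',enc(Q,[cov(0,241,-113,6)]))-proj('side',enc(Q,[cov(.03,241,-113,6)])),'px drop expected')
E
```

```text
obs 259.7 328.62857142857143 side 249.36666666666665 221.36666666666665
0 1.2 [[266.78435304 329.81861371]] [[249.89908937 221.94489873]]
0 1.3 [[264.10214398 329.6831772 ]] [[249.14081054 221.21017253]]
0 1.4 [[261.46411892 329.28755733]] [[248.57567423 220.43974515]]
0 1.5 [[258.89820582 328.6361815 ]] [[248.20751036 219.64201   ]]
0 1.57 [[257.15950611 328.03183023]] [[248.06795206 219.07190299]]
0.03 1.2 [[266.39975677 328.15244537]] [[249.90806301 218.8574048 ]]
0.03 1.3 [[263.69528004 328.00851671]] [[249.14593274 218.11364503]]
0.03 1.4 [[261.03611727 327.60523487]] [[248.57799727 217.3398396 ]]
0.03 1.5 [[258.45053624 326.94710361]] [[248.20811577 216.54437185]]
0.03 1.57 [[256.69911583 326.3386097 ]] [[248.06800445 215.979176  ]]
[[0.22647498 3.69526711]] px drop expected
```

The pointer reads about 0.1 rad short of the stop. Backing off with the fingers still on the floor probably dragged the dial back. I'll re-enter without touching the floor, turn to the stop and come out without pressing.

Request:
{"method": "move_arm", "body": {"rows": [[-3, 0, 0, 0, 35], [-5, 0, 0, 0, 35], [-5, 0, 0, 0, 35], [-5, 0, 0, 0, 35], [0, 0, 0, -6, 35], [0, 0, 0, -6, 35], [0, 0, 3, 0, 35], [0, 0, 2.5, 0, 35], [0, 0, 1, 0, 35], [0, 0, 0, 0, 35]]}}

```text
t: 17.98
ee_pos: [478.0, 41.0, 129.3]
orientation: [-2.284, -2.156, 0.002]
ft_force: [-0.0, -0.1, 0.1]
width: 30.8
grasp_force: 0.0
```

```bash
python3 - <<'E'
from h import *
d,y,s=rel([477.6,40.7,100]); print(d,y,s['ft_force'],s['moment'])
E
```

```text
[-0.03 -0.03  2.93] 1.5134544881706335 [-0.04936311 -0.11614907  0.13162187] [-0.01854308 -0.03802992 -0.03650032]
```

Request:
{"method": "move_arm", "body": {"rows": [[0, 0, 0.8, 0, 35], [0, 0, 0.8, 0, 35], [0, 0, 0.7, 0, 35], [0, 0, 0.6, 0, 35], [0, 0, 0, 0, 35]]}}

```text
t: 18.6
ee_pos: [478.3, 41.6, 99.9]
orientation: [-2.283, -2.158, 0.001]
ft_force: [-0.2, -0.3, -0.2]
width: 30.5
grasp_force: 0.0
```

Request:
{"method": "move_arm", "body": {"rows": [[0, 0, 0, 4, 35], [0, 0, 0, 4, 35], [0, 0, 0, 4, 35], [0, 0, 0, 4, 35], [0, 0, 0, 0, 35]]}}

```text
t: 19.23
ee_pos: [479.0, 41.7, 100.6]
orientation: [2.56, 1.82, 0.001]
ft_force: [0.3, 0.5, -0.5]
width: 31.0
grasp_force: 1.0
```

```bash
python3 - <<'E'
from h import *
d,y,s=rel([477.6,40.7,100]); print(d,y,s['ft_force'],s['moment'])
E
```

```text
[-0.14 -0.1   0.06] 1.2359746623418923 [ 0.27007214  0.47186779 -0.47349344] [ 0.05241144 -0.16233044  0.08994359]
```

Request:
{"method": "move_arm", "body": {"rows": [[0, 0, 0, 3, 35], [0, 0, 0, 3, 35], [0, 0, 0, 0, 35]]}}

```text
t: 19.6
ee_pos: [478.8, 41.6, 100.6]
orientation: [2.65, 1.686, 0.0]
ft_force: [0.7, 0.3, 2.1]
width: 30.7
grasp_force: 9.7
```

```bash
python3 - <<'E'
from h import *
d,y,s=rel([477.6,40.7,100]); print(d,y,s['ft_force'],s['moment'])
E
```

```text
[-0.13 -0.07  0.06] 1.1333369117768861 [0.7224371  0.25108126 2.05099209] [-0.14593475 -0.10234754  0.58869189]
```

Request:
{"method": "move_arm", "body": {"rows": [[0, 0, 0, 2, 35], [0, 0, 0, 0, 35], [0, 0, 0, -3, 35], [0, 0, 0, -3, 35], [0, 0, 0, -4, 35], [0, 0, 0, -3, 35], [0, 0, -0.8, 0, 35], [0, 0, -2, 0, 35], [0, 0, -4, 0, 35], [0, 0, -3, 0, 35]]}}

```text
t: 20.85
ee_pos: [478.8, 41.7, 200.2]
orientation: [2.482, 1.926, 0.002]
ft_force: [0.6, -0.5, -0.4]
width: 30.5
grasp_force: 0.0
```

Request:
{"method": "move_arm", "body": {"rows": [[5, 0, 0, 0, 35], [5, 0, 0, 0, 35], [5, 0, 0, 0, 35], [3, 0, 0, 0, 35], [0, 0, 0, 0, 35]]}}

```text
t: 21.48
ee_pos: [523.1, 217.8, 198.6]
orientation: [-2.478, -1.93, -0.001]
ft_force: [-0.3, -0.4, 0.3]
width: 30.5
grasp_force: 0.0
```

```bash
python3 - <<'E'
from h import *
s=get_obs();print(s['t'],s['ft_force'],s['ee_pos'])
a=cv2.resize(optics.get_image('top')[190:400,150:410],None,fx=2.8,fy=2.8,interpolation=cv2.INTER_CUBIC)
cv2.imwrite('pics/t5.png',a)
for f in('pics/t4.png','pics/t5.png'):
    i=cv2.imread(f)[365:405,285:335]; m=(i.min(2)>150)
    n,l,st,c=cv2.connectedComponentsWithStats(m.astype('u1'))
    print(f,[(st[k,4],(c[k]+[285,365]).round(1)) for k in range(1,n)])
E
```

```text
21.475 [-0.32669062 -0.41859273  0.33581383] [523.05372956 217.80196907 198.6461432 ]
pics/t4.png [(np.int32(78), array([308.3, 389.4])), (np.int32(306), array([302.7, 400.6]))]
pics/t5.png [(np.int32(74), array([297.9, 386.3])), (np.int32(305), array([302.9, 400.7]))]
```

View pics/t5.png

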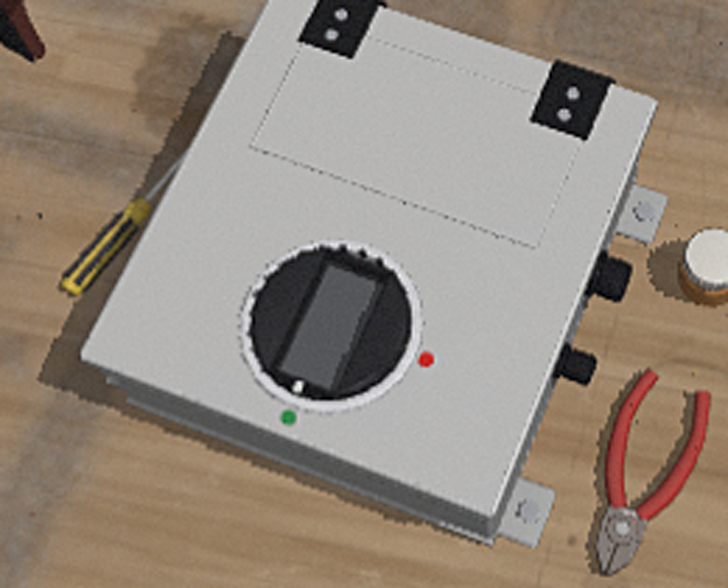

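The pointer is now at (298,386), aimed at the green dot. That is about 1.57 rad, so it is at the stop, and the cover is flush.

```bash
python3 -c "
from workcell import *
print(close_job())"
```

```text
the job is handed in; nothing more can be done
None
```

The enclosure cover is closed flush and the fastener is turned to its stop, with its pointer at the green dot; the loose tools and pot were not touched, and the job is handed in (about 21.5 s of the 54 s, verdict not shown).

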